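Centre the egg cup on its stand

TASK

The egg cup, with its egg in it, stands off centre on the small marble stand. With light taps or nudges of the fingertips against the cup's foot, slide the cup along until its whole foot stands inside the brass ring on the stand, upright and with the egg still sitting in it. Do not grip or lift anything, do not tip the cup or touch the egg, leave the stand and everything else where they are, and finish with the hand clear.

Things in the scene. Friction and masses are not known exactly. Their poses are not given: they have to be found in the camera images.
- stand: small round pedestal of pale marble, 34 mm tall; its flat top disc is 116 mm across, 8 mm thick. A thin brass ring centred on the top is inlaid flush: 62 mm inner, 72 mm outer diameter. Loose, 0.9 kg, so light nudges on the cup do not shift it. Origin: centre of its underside, 34 mm below the ring's centre; z up. It is round: its yaw means nothing.
- egg_cup: blue ceramic egg cup standing off centre on the stand, 40 mm tall: straight-sided round foot 48 mm across and 10 mm tall, stem 22 mm, bowl 44 mm across at the rim; no handle. About 0.15 kg with its egg; friction on the marble 0.5 to 0.7. Nudged at its foot it slides, and stops when the push stops; pushed at the bowl it may tip. Origin: centre of the foot's underside; z up.
- egg: brown egg, 39 mm across and 53 mm tall, sitting loose and upright in the egg cup with about 35 mm of it above the rim, so the egg's top is about 75 mm above the stand's top. Origin: the egg's middle, about 48 mm above the underside of the cup's foot.
- salt_shaker: glass salt shaker with a grey cap, 44 mm across, 90 mm tall, standing loose to one side. Origin: centre of its underside. Bystander.
- espresso_cup: brown stoneware espresso cup, 67 x 94 mm with its handle, 58 mm tall, standing loose to the other side. Origin: at its underside. Bystander.
- teaspoon: steel teaspoon, 130 mm long, 27 mm wide, 11 mm high, lying loose on the worktop to the right, toward the front. Origin: under its middle. Bystander.
Mind the look-alikes: they are no part of the job. Of the things that look like the egg_cup, the smallest one is meant.

How it is judged:
By the outcome, as a careful person would: the job done as asked, in the order asked, and still so for the second after the job is handed in, with the robot touching nothing.
It also fails if it takes over 54 s, if anything falls off the work surface, if the arm or the gripper's body presses on something with over 40 N, if the wrist force passes 120 N, or if a joint passes its speed limit or range.

ROBOT

A 7-joint arm with a two-finger parallel gripper is mounted at the origin on a cart in front of the work surface, level with it; the furniture and walls round the work are solid. World frame = base frame: x ahead of the robot, y to its left, z up, the work surface at z = 0. Lengths are in m, angles in rad, forces in N, time in s.
With the tool pointing down it reaches from about 0.35 to 0.9 m from the base axis. Payload 8.1 kg.
Tool frame: the origin (TCP) lies midway between the tips of the shut fingers; the grasp point (between the pads) lies 19 mm behind it; z points along the fingers, x is the direction in which the jaws open and shut, and the axes are right-handed (so a half turn about z gives the same grasp; the last joint's range is limited). The gripper opens to 92 mm and grips with 3 to 60 N. Pads are 19 mm wide; open, the fingers measure 130 mm over their backs; the gripper's body (75 mm by 190 mm) begins 47 mm behind the grasp point.
Start: joints at [-1.449, 0.434, 0.025, 1.573, -0.012, 1.134, -0.075], TCP at [0.139, 0.609, 0.227] pointing down, gripper open.
Joint ranges: [-2.62, 2.62], [-0.44, 2.09], [-1.27, 1.32], [0.08, 2.57], [-1.32, 4.46], [0.12, 2], [-2.74, 2.74]. Speed limits (rad/s): [2.22, 2.22, 3.01, 3.01, 3.14, 3.14, 3.14].

INTERFACE

Orientations are given as a rotation vector (axis times angle).
In Python, from cell import arm gives the robot as it stands. The module is installed in compiled form; this text tells all that it offers.
- The arm moves only by the tool play_rows, never from a script. Its argument "motion" is a list of rows, each a list of 7 numbers: the gripper's target within -1 to 1 (fully open at 1, half-way at 0, shut at -1), then the shift along the tool's x, y, z in mm, then the turn, a rotation vector about the tool's x, y, z in rad. In form: [[claw, tx, ty, tz, ax, ay, az], ...]. A call has 1 to 10 rows; each row is the pose to reach, as a shift and turn from the pose measured when the call began, along the tool's axes at that moment; what a row does not reach only later rows make up. A row lasts 1/10 s, in which the tool goes at most 50 mm and 8.59 degrees, less where a joint would pass 70% of its speed; a pose out of reach is approached as far as the arm can. A call with a gripper value outside its range is refused whole. The fingers move at their own pace and stop on an object; "force" is the grip in N (left out, the last holds). Time passes only in rows, so rows that repeat a pose let the fingers close. It gives the time, the measured TCP pose, the force and the opening at its end, in the units of the state.
- arm.observe(): the state, without advancing time (a new reading comes with each control period).
- arm.get_image(name): name is "side" or "top" or "wrist"; returns a dict with "img" (480x640x3 uint8, blue, green, red), "depth" (480x640 float32, m along the optical axis (not along the pixel's ray), 0 where there is no reading), "K" (3x3 intrinsics, pixels), "k1" (the pictures are not rectified: a ray, as slopes to the right and down, at radius r is drawn at 1 + k1 r^2 times it, then the intrinsics apply), "rvec" (rotation vector, rad) and "tvec" (3), from world to camera coordinates, as OpenCV has them. Camera axes: x right, y down, z forward; pixel columns grow to the right and rows downward; lengths in m; the calibration is good to about 2 mm. A picture is of the moment at which its call begins.
- arm.sign_off(): hands the job in, once; it reports no verdict.
Trained networks look in a picture, given as the dict that the camera call returned (one of the last four; its "shot" number tells which), for a name from the list of things; names that differ only in an ending like _2 or _b are one class to them, and where a whole thing is asked for, a point or a joint stands for the part that bears it (a point fixed in the world has none). Each returns a list of dicts, best first, with "score" (0 to 1); they miss things now and then, are a little off and sometimes report something else, mostly with a low value. They report only what shows in the picture. A call takes as long as a camera call. They do not tell look-alikes from the thing itself.
- arm.look_for(picture, query): "box" ([left, top, width, height] as shares, 0 to 1, of the picture: columns of its width, rows of its height, round what is visible of it).
The state is a dict: "clock": time; "joints": joint angles; "dq": joint speeds; "joint_efforts": joint torques, N m; "position": TCP position; "ee_rot": TCP orientation; "force": force on the tool from outside, world axes, zero at the start; "ft_torque": the same for the moment, N m; "width": opening from 0.0 (shut) to 1.0 (fully open).
Only numpy, scipy, OpenCV 4.12 (cv2) and the standard library are available. Lean on these libraries where they do the work, as an engineer would, in place of code of your own. Each camera call takes 0.05 s, during which the arm holds its last target. There are 200 camera calls.

## Working session

There is one attempt and no reset: what is moved stays moved. The work goes in short steps, Python scripts to look and compute and a tool call to move; the robot and the scene stay as the last step left them, time stands still between calls to the robot, and variables do not carry over. Pictures are saved under pics/ and viewed, on a budget of 10 in all, crops included, one or two more only if the job needs it, and the job is handed in when it is done.

Besides the shell and the picture viewer there is one more tool, called by a JSON object that holds its "fn" and its "kwargs". play_rows: Moves the arm, as the interface text tells. Its arguments: {"type":"object","properties":{"motion":{"type":"array"},"force":{"type":"number"}},"required":["motion"]}

```bash
mkdir -p pics
cat > h.py <<'E'
import numpy as np, cv2
from cell import arm
def pts(p):
    "world xyz for each pixel"
    h,w=p["depth"].shape; K=np.array(p["K"],float); k=p["k1"]
    u,v=np.meshgrid(np.arange(w),np.arange(h))
    d=np.stack([(u-K[0,2])/K[0,0],(v-K[1,2])/K[1,1]],-1); s=d.copy()
    for _ in range(10): s=d/(1+k*(s**2).sum(-1,keepdims=True))
    z=p["depth"][...,None]; c=np.concatenate([s*z,z],-1)
    R=cv2.Rodrigues(np.array(p["rvec"],float))[0]
    return (c-np.array(p["tvec"]).ravel())@R
def proj(p,X):
    X=np.atleast_2d(X)
    return cv2.projectPoints(X.astype(float),np.array(p["rvec"],float),np.array(p["tvec"],float),np.array(p["K"],float),np.array([p["k1"],0,0,0,0.]))[0][:,0]
E
python3 - <<'E'
from h import *
o=arm.observe(); print({k:np.round(o[k],3) for k in o})
for n in("top","side"):
    p=arm.get_image(n); cv2.imwrite(f"pics/{n}0.png",p["img"]); W=pts(p)
    for q in("egg_cup","egg","stand","salt_shaker","espresso_cup"):
        for r in arm.look_for(p,q)[:4]:
            b=np.array(r["box"])*[640,480,640,480]; c=(b[:2]+b[2:]/2).astype(int)
            print(n,q,round(r["score"],2),b.round(),W[c[1],c[0]].round(3))
E
```

```text
{'clock': np.float64(0.0), 'joints': array([-1.449,  0.435,  0.025,  1.574, -0.012,  1.134, -0.075]), 'dq': array([-0.001,  0.   ,  0.   , -0.002,  0.001,  0.002,  0.   ]), 'joint_efforts': array([-1.0000e-03, -6.6784e+01,  9.8500e-01, -3.1447e+01, -6.1000e-02,
        4.3000e-02,  0.0000e+00]), 'position': array([0.139, 0.609, 0.226]), 'ee_rot': array([ 2.456e+00,  1.958e+00, -2.000e-03]), 'force': array([-0.336,  0.13 ,  0.163]), 'ft_torque': array([-0.001,  0.001,  0.028]), 'width': np.float64(1.0)}
top egg_cup 0.67 [354. 269.  30.  32.] [ 0.405 -0.11   0.027]
top egg_cup 0.58 [290. 214.  26.  28.] [0.546 0.047 0.026]
top egg 0.7 [364. 207.  18.  14.] [ 0.561 -0.117  0.104]
top stand 0.61 [340. 201.  46.  44.] [ 0.554 -0.102  0.041]
top salt_shaker 0.62 [200. 209.  19.  24.] [0.554 0.271 0.07 ]
top espresso_cup 0.74 [429. 199.  30.  24.] [ 0.595 -0.31   0.011]
side egg_cup 0.81 [361. 275.  23.  27.] [ 0.564 -0.135  0.054]
side egg_cup 0.76 [335. 242.  29.  37.] [0.543 0.026 0.034]
side egg_cup 0.68 [261. 279.  40.  43.] [ 0.408 -0.143  0.042]
side egg 0.62 [364. 255.  17.  26.] [ 0.565 -0.133  0.092]
side stand 0.63 [330. 273.  68.  46.] [ 0.549 -0.135  0.041]
side salt_shaker 0.57 [337. 195.  16.  39.] [0.562 0.261 0.047]
side espresso_cup 0.73 [379. 324.  47.  55.] [ 0.574 -0.326  0.055]
```

View pics/top0.png

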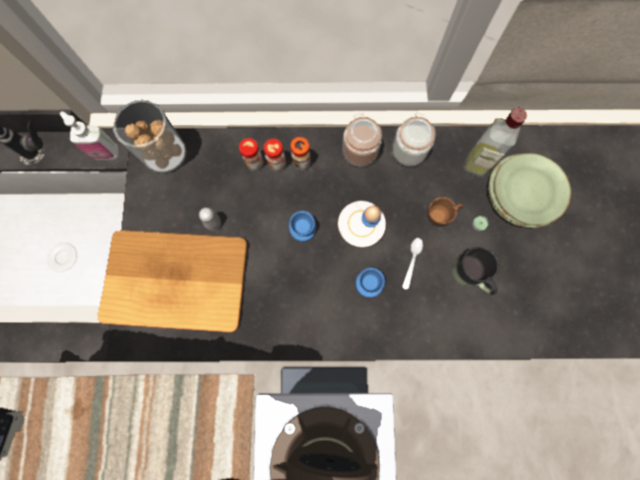

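View pics/side0.png

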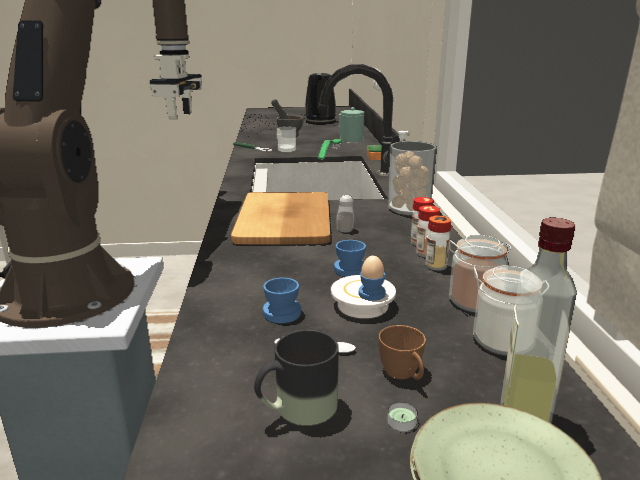

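The egg cup candidates in the top view are (302,226), (370,282) and (372,214). The last one stands on the marble and holds the egg, and it is the smallest in the side view. I'll measure it and enlarge it to confirm.

Run:
```python
from h import *
A=[]
for n,(x0,y0,x1,y1) in {"top":(280,190,400,310),"side":(250,230,410,330)}.items():
    p=arm.get_image(n); W=pts(p); im=p["img"]
    c=cv2.resize(im[y0:y1,x0:x1],None,fx=4 if n=="top" else 4,fy=4,interpolation=2); A.append(c)
    near=(abs(W[...,0]-.55)<.12)&(abs(W[...,1]+.1)<.1)
    hsv=cv2.cvtColor(im,cv2.COLOR_BGR2HSV)
    top=near&(abs(W[...,2]-.034)<.008)&(hsv[...,1]<70)&(hsv[...,2]>150)
    egg=near&(W[...,2]>.078)
    for nm,m in(("stand",top),("egg",egg)):
        q=W[m]; print(n,nm,m.sum(),q.mean(0).round(4),"mid",((q.min(0)+q.max(0))/2).round(4),np.ptp(q,axis=0).round(3))
    blue=(hsv[...,0]>95)&(hsv[...,0]<125)&(hsv[...,1]>100)&(W[...,2]>0)&(W[...,2]<.12)
    k,l,st,ce=cv2.connectedComponentsWithStats(blue.astype(np.uint8))
    for i in range(1,k):
        if st[i,4]>20:
            q=W[l==i]; print(" blue",ce[i].round(),st[i,4],((q.min(0)+q.max(0))/2).round(3),np.ptp(q,axis=0).round(3))
h=max(a.shape[0] for a in A)
cv2.imwrite("pics/c1.png",cv2.resize(A[1],(640,400)))
```

```text
top stand 1268 [ 0.5482 -0.093   0.034 ] mid [ 0.5545 -0.0998  0.0344] [0.115 0.115 0.015]
top egg 207 [ 0.5619 -0.1191  0.0963] mid [ 0.5639 -0.1204  0.0937] [0.036 0.036 0.031]
 blue [302. 226.] 632 [0.558 0.049 0.031] [0.08  0.064 0.062]
 blue [369. 222.] 55 [ 0.558 -0.118  0.06 ] [0.026 0.034 0.038]
 blue [370. 282.] 656 [ 0.412 -0.118  0.03 ] [0.073 0.071 0.06 ]
side stand 1038 [ 0.544  -0.1091  0.0328] mid [ 0.5543 -0.0986  0.0336] [0.115 0.118 0.015]
side egg 361 [ 0.5646 -0.1288  0.0917] mid [ 0.5659 -0.1266  0.0926] [0.037 0.025 0.029]
 blue [357. 268.] 1380 [ 0.552 -0.031  0.037] [0.071 0.226 0.072]
 blue [281. 300.] 1415 [ 0.409 -0.117  0.029] [0.065 0.065 0.057]
```

View pics/c1.png

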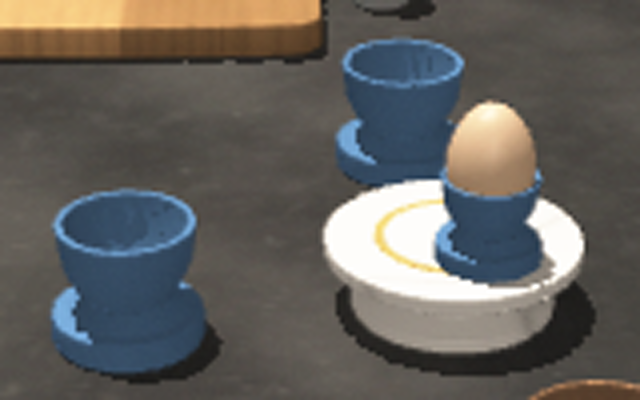

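The crop confirms it: the cup at right, holding the egg and off centre on the marble stand, is the smallest of the three. The stand centre is near (0.5545,-0.099) and the egg axis near (0.564,-0.121). I'll push with two partly open fingertips straddling the foot, tool leaned back so the body stays clear of the egg.

```bash
cat >> h.py <<'E'
from scipy.spatial.transform import Rotation as Ro
def plan(xyz,d=(-.40,.915),tilt=20):
    o=arm.observe(); R=Ro.from_rotvec(o["ee_rot"]); d=np.array([*d,0])/np.hypot(*d)
    t=np.radians(tilt); z=np.array([0,0,-1])*np.cos(t)+d*np.sin(t); y=-d*np.cos(t)+np.array([0,0,-1])*np.sin(t)
    G=Ro.from_matrix(np.stack([np.cross(y,z),y,z],1))
    s=R.inv().apply(np.array(xyz)-o["position"])*1000; a=(R.inv()*G).as_rotvec()
    print("t",o["clock"].round(2),"at",o["position"].round(4),"F",np.round(o["force"],2),"w",round(float(o["width"]),3),"j",np.round(o["joints"],2)); print("shift",s.round(1),"turn",a.round(3))
E
python3 -c "
from h import *
plan([.592,-.185,.25])"
```

```text
Traceback (most recent call last):
  File "h.py", line 21, in plan
    print("t",o["clock"].round(2),"at",o["position"].round(4),"F",np.round(o["force"],2),"w",round(float(o["width"]),3),"j",np.round(o["joints"],2)); print("shift",s.round(1),"turn",a.round(3))
              ^^^^^^^^^^^^^^^^
AttributeError: 'float' object has no attribute 'round'
```

```bash
sed -i 's/o\["clock"\].round(2)/round(float(o["clock"]),2)/; s/o\["position"\].round(4)/np.round(o["position"],4)/' h.py
python3 -c "
from h import *
plan([.592,-.185,.25])"
```

```text
t 0.7 at [0.1394 0.6093 0.2268] F [ 0.1  -0.16  0.64] w 0.998 j [-1.45  0.43  0.02  1.57 -0.01  1.13 -0.08]
shift [-673.4  618.3  -23.2] turn [0.323 0.163 0.924]
```

{"fn": "play_rows", "kwargs": {"motion": [[-0.48,-50,46,-15,0,0,0.1],[-0.48,-100,92,-30,0,0,0.2],[-0.48,-150,138,-40,0,0,0.3],[-0.48,-200,184,-40,0,0,0.4],[-0.48,-235,216,-40,0,0,0.5],[-0.48,-270,248,-40,0,0,0.5],[-0.48,-305,280,-40,0,0,0.5],[-0.48,-340,312,-40,0,0,0.5],[-0.48,-340,312,-40,0,0,0.5]], "force": 10}}

```text
clock: 1.6
position: [0.3611, 0.2193, 0.267]
ee_rot: [-2.864, -1.289, -0.002]
force: [1.2, 0.4, 1.3]
width: 0.279
```

```bash
python3 -c "
from h import *
plan([.592,-.185,.25])"
```

```text
t 1.6 at [0.3611 0.2193 0.267 ] F [1.22 0.41 1.25] w 0.279 j [-1.01  0.05  0.35  1.99 -0.02  1.1   0.2 ]
shift [-149.7  440.9   16.7] turn [0.343 0.074 0.43 ]
```

{"fn": "play_rows", "kwargs": {"motion": [[-0.48,-15,40,-5,0.03,0.01,0.05],[-0.48,-30,85,-10,0.07,0.02,0.1],[-0.48,-45,130,-10,0.1,0.02,0.15],[-0.48,-60,175,-5,0.14,0.03,0.2],[-0.48,-75,220,0,0.18,0.04,0.25],[-0.48,-90,265,5,0.22,0.05,0.3],[-0.48,-105,310,8,0.26,0.06,0.35],[-0.48,-120,355,12,0.3,0.07,0.4],[-0.48,-135,400,15,0.343,0.074,0.43],[-0.48,-150,441,17,0.343,0.074,0.43]]}}

```text
clock: 2.6
position: [0.5922, -0.1882, 0.2483]
ee_rot: [-2.738, -0.568, 0.104]
force: [0.2, 0.5, -0.1]
width: 0.259
```

Run:
```python
from h import *
plan([.592,-.185,.25])
p=arm.get_image("wrist"); cv2.imwrite("pics/w1.png",p["img"]); W=pts(p)
R=cv2.Rodrigues(np.array(p["rvec"],float))[0]; print("cam",(-R.T@np.array(p["tvec"]).ravel()).round(3))
print(proj(p,[[.5545,-.099,.034],[.564,-.121,.109]]).round())
```

```text
t 2.6 at [ 0.5922 -0.1882  0.2483] F [ 0.22  0.47 -0.09] w 0.259 j [-0.02  0.65  0.7   1.37 -0.57  1.59  1.13]
shift [ 1.1 -3.4 -0.5] turn [-0.002  0.001 -0.003]
cam [ 0.582 -0.165  0.426]
[[315. 186.]
 [315. 198.]]
```

View pics/w1.png

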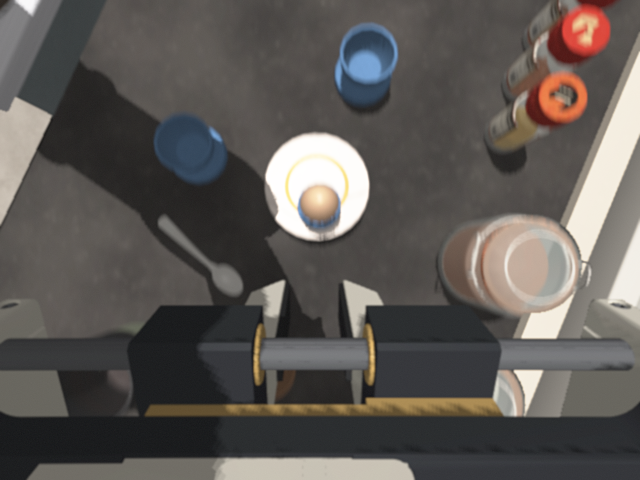

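The wrist view shows the stand at (317,186), the brass ring around (317,183) and the cup and egg at (320,203). The fingers are below, aligned with the push direction.

```bash
cat >> h.py <<'E'
def measure(save=None):
    p=arm.get_image("wrist"); W=pts(p); im=p["img"]; hsv=cv2.cvtColor(im,cv2.COLOR_BGR2HSV)
    near=np.hypot(W[...,0]-.5545,W[...,1]+.099)<.075
    z=W[...,2]; H,S,V=hsv[...,0].astype(int),hsv[...,1],hsv[...,2]
    def mid(nm,m):
        q=W[m]
        if len(q)<15: print(nm,"few",len(q)); return
        (c,r)=cv2.minEnclosingCircle(q[:,:2].astype(np.float32)); print(nm,len(q),"encl",np.round(c,4),round(r,4),"mean",q.mean(0).round(4))
    mid("stand",near&(abs(z-.034)<.006)&(V>110)&(S<60))
    m=near&(abs(z-.034)<.006)&(H>12)&(H<32)&(S>70); q=W[m][:,:2]
    if len(q)>20:
        A=np.c_[2*q,np.ones(len(q))]; s=np.linalg.lstsq(A,(q**2).sum(1),rcond=None)[0]; print("ring",len(q),s[:2].round(4),"r",np.sqrt(s[2]+s[:2]@s[:2]).round(4))
    mid("foot",near&(H>95)&(H<125)&(S>90)&(z>.037)&(z<.048))
    mid("rim",near&(H>95)&(H<125)&(S>90)&(z>.066)&(z<.08))
    mid("egg",near&(z>.085))
    if save: cv2.imwrite(save,cv2.resize(im[120:320,200:450],(750,600),interpolation=2))
    return p
E
python3 -c "
from h import *
measure()"
```

```text
stand 6358 encl [ 0.5542 -0.0955] 0.058 mean [ 0.5518 -0.0917  0.0345]
ring 384 [ 0.554 -0.095] r 0.0334
foot 117 encl [ 0.5678 -0.1212] 0.0216 mean [ 0.572  -0.1332  0.0444]
rim 129 encl [ 0.5677 -0.1221] 0.02 mean [ 0.5705 -0.1313  0.0742]
egg 1167 encl [ 0.5663 -0.1174] 0.0186 mean [ 0.5668 -0.1193  0.099 ]
```

```bash
python3 -c "
from h import *
plan([.5926,-.1736,.0385],(-.447,.894))"
```

```text
t 2.7 at [ 0.592  -0.1919  0.2474] F [-0.28 -0.58 -0.23] w 0.259 j [-0.02  0.65  0.7   1.37 -0.57  1.59  1.13]
shift [  8.7  55.2 202.1] turn [ 0.003 -0.015 -0.056]
```

{"fn": "play_rows", "kwargs": {"motion": [[-0.48,2,10,35,0,0,-0.02],[-0.48,4,20,75,0,-0.01,-0.04],[-0.48,6,32,115,0,-0.015,-0.056],[-0.48,8,44,155,0,-0.015,-0.056],[-0.48,8.7,50,185,0.003,-0.015,-0.056],[-0.48,8.7,52,190,0.003,-0.015,-0.056],[-0.48,8.7,52,190,0.003,-0.015,-0.056],[-0.48,8.7,52,190,0.003,-0.015,-0.056]]}}

```text
clock: 3.5
position: [0.594, -0.1753, 0.0529]
ee_rot: [-2.726, -0.643, 0.11]
force: [1.3, -0.2, 0.3]
width: 0.259
```

Run:
```python
from h import *
plan([.5926,-.1736,.0385],(-.447,.894))
p=measure("pics/w2.png")
```

```text
t 3.5 at [ 0.594  -0.1753  0.0529] F [ 1.26 -0.21  0.34] w 0.259 j [-0.01  0.83  0.6   1.55 -0.67  1.26  1.3 ]
shift [-0.5  2.9 14.2] turn [ 0.002 -0.002  0.   ]
stand 22048 encl [ 0.5537 -0.0952] 0.0584 mean [ 0.5519 -0.0913  0.0344]
ring 2158 [ 0.5541 -0.0953] r 0.0336
foot 662 encl [ 0.5688 -0.1223] 0.0222 mean [ 0.5736 -0.1332  0.0443]
rim 623 encl [ 0.5667 -0.1183] 0.0211 mean [ 0.5727 -0.1299  0.0742]
egg 7724 encl [ 0.5693 -0.1279] 0.0276 mean [ 0.5698 -0.1257  0.1208]
```

View pics/w2.png

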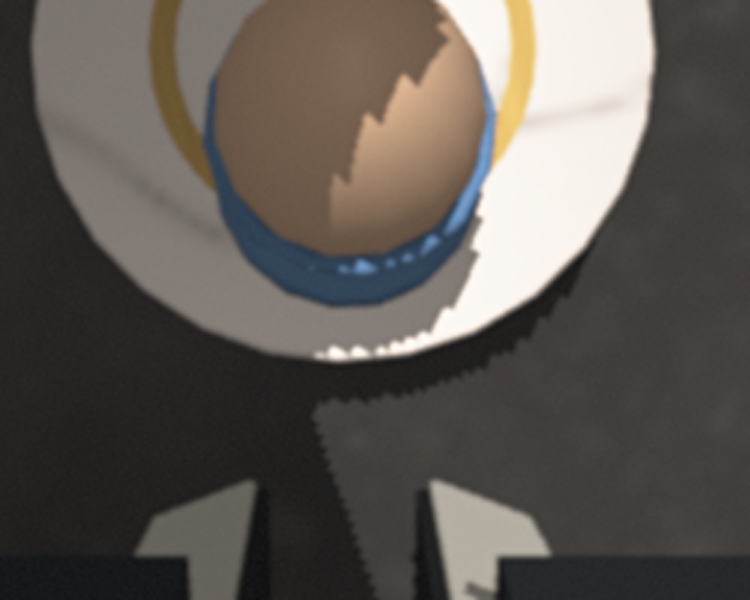

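The fingers straddle symmetrically behind the foot. Next I go down to foot height beside the stand, realigned on the line from ring to cup.

Run:
```python
from h import *
plan([.5965,-.1724,.0385],(-.483,.876))
```

```text
t 3.55 at [ 0.5942 -0.1754  0.0531] F [-0.09 -0.64 -0.05] w 0.26 j [-0.01  0.83  0.61  1.55 -0.67  1.26  1.3 ]
shift [ 3.4  3.4 14.3] turn [ 0.002 -0.016 -0.038]
```

{"fn": "play_rows", "kwargs": {"motion": [[-0.48,2,2,7,0,-0.01,-0.02],[-0.48,3.4,3.4,14.3,0.002,-0.016,-0.038],[-0.48,3.4,3.4,14.3,0.002,-0.016,-0.038],[-0.48,3.4,3.4,14.3,0.002,-0.016,-0.038]]}}

```text
clock: 3.95
position: [0.5964, -0.1721, 0.0382]
ee_rot: [-2.712, -0.699, 0.123]
force: [-1.0, -0.3, 0.3]
width: 0.26
```

Run:
```python
from h import *
plan([.5965,-.1724,.0385],(-.483,.876))
plan([.554+.483*.062,-.0953-.876*.062,.0385],(-.483,.876))
```

```text
t 3.95 at [ 0.5964 -0.1721  0.0382] F [-1.05 -0.28  0.29] w 0.26 j [-0.01  0.85  0.59  1.55 -0.66  1.25  1.32]
shift [-0.1  0.2 -0.4] turn [-0.     0.     0.001]
t 3.95 at [ 0.5964 -0.1721  0.0382] F [-1.05 -0.28  0.29] w 0.26 j [-0.01  0.85  0.59  1.55 -0.66  1.25  1.32]
shift [ -0.1 -24.3   8.5] turn [-0.     0.     0.001]
```

{"fn": "play_rows", "kwargs": {"motion": [[-0.48,0,-5,1.2,0,0,0],[-0.48,0,-10,3,0,0,0],[-0.48,0,-15,4.8,0,0,0],[-0.48,0,-19,6.4,0,0,0],[-0.48,0,-22,7.5,0,0,0],[-0.48,0,-24,8.3,0,0,0],[-0.48,0,-24,8.3,0,0,0]]}}

```text
clock: 4.65
position: [0.5841, -0.1495, 0.0387]
ee_rot: [-2.712, -0.7, 0.123]
force: [0.2, -0.9, 0.1]
width: 0.259
```

Run:
```python
from h import *
plan([.554+.483*.048,-.0953-.876*.048,.0387],(-.483,.876))
measure("pics/w3.png")
```

```text
t 4.65 at [ 0.5841 -0.1495  0.0387] F [ 0.16 -0.86  0.14] w 0.259 j [-0.04  0.82  0.59  1.6  -0.67  1.22  1.32]
shift [ -0.2 -13.1   4.8] turn [-0.     0.     0.001]
stand 26474 encl [ 0.5542 -0.0955] 0.0579 mean [ 0.5517 -0.0902  0.0344]
ring 2505 [ 0.5541 -0.0953] r 0.0335
foot few 0
rim 416 encl [ 0.5662 -0.1175] 0.0212 mean [ 0.5752 -0.1276  0.0743]
egg 57318 encl [ 0.5806 -0.1463] 0.0506 mean [ 0.5822 -0.1482  0.1328]
```

View pics/w3.png

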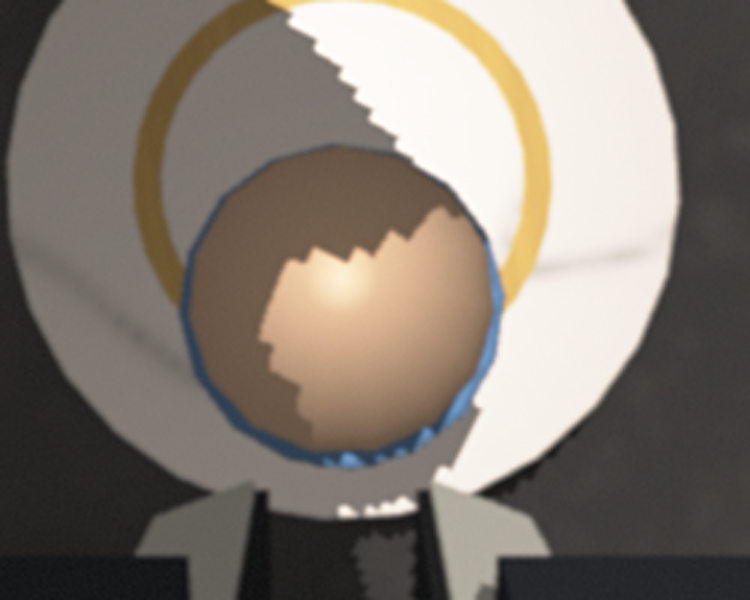

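Both tips are now over the stand's edge behind the foot, clear of bowl and egg, with no contact yet. I push gently.

{"fn": "play_rows", "kwargs": {"motion": [[-0.48,0,-2,0.7,0,0,0],[-0.48,0,-4,1.4,0,0,0],[-0.48,0,-6,2.1,0,0,0],[-0.48,0,-8,2.8,0,0,0],[-0.48,0,-10,3.5,0,0,0],[-0.48,0,-12,4.3,0,0,0],[-0.48,0,-13,4.7,0,0,0],[-0.48,0,-13,4.7,0,0,0]]}}

```text
clock: 5.5
position: [0.5774, -0.1375, 0.0387]
ee_rot: [-2.712, -0.7, 0.123]
force: [0.3, -0.1, -0.6]
width: 0.259
```

Run:
```python
from h import *
plan([.554+.483*.035,-.0953-.876*.035,.0387],(-.483,.876))
measure("pics/w4.png")
```

```text
t 5.5 at [ 0.5774 -0.1375  0.0387] F [ 0.3  -0.11 -0.6 ] w 0.259 j [-0.06  0.81  0.59  1.63 -0.67  1.2   1.31]
shift [ -0.1 -12.5   4.6] turn [-0.     0.     0.001]
stand 25074 encl [ 0.5541 -0.0955] 0.0579 mean [ 0.5508 -0.0887  0.0344]
ring 2521 [ 0.5541 -0.0954] r 0.0336
foot few 5
rim 328 encl [ 0.563  -0.1112] 0.0214 mean [ 0.5722 -0.1206  0.0743]
egg 79109 encl [ 0.5745 -0.1354] 0.0621 mean [ 0.5775 -0.1397  0.135 ]
```

View pics/w4.png

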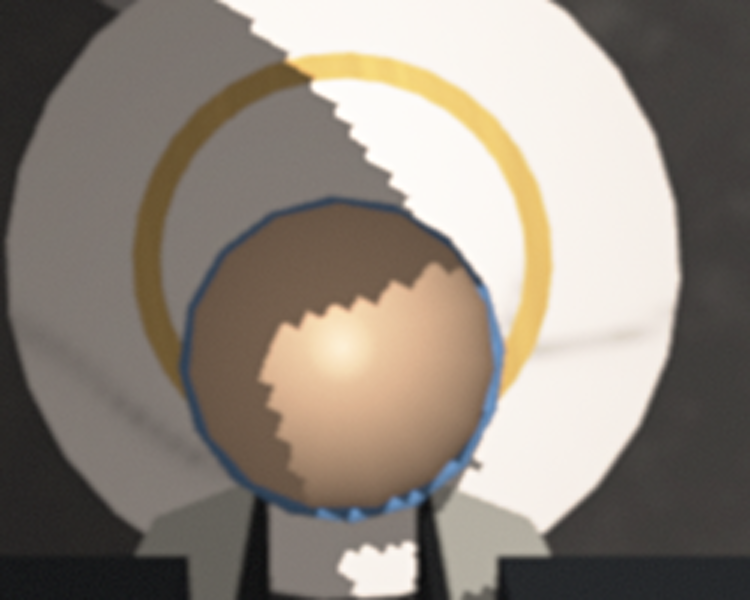

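The cup has slid 7 mm upright, and the rim centre is about 18 mm from the ring centre on the push line. I continue 17 mm.

{"fn": "play_rows", "kwargs": {"motion": [[-0.48,0,-2,0.7,0,0,0],[-0.48,0,-4,1.4,0,0,0],[-0.48,0,-6,2.1,0,0,0],[-0.48,0,-8,2.9,0,0,0],[-0.48,0,-10,3.6,0,0,0],[-0.48,0,-12,4.4,0,0,0],[-0.48,0,-14,5.1,0,0,0],[-0.48,0,-15.3,5.6,0,0,0],[-0.48,0,-16,5.9,0,0,0],[-0.48,0,-16,5.9,0,0,0]]}}

```text
clock: 6.55
position: [0.5692, -0.1226, 0.0387]
ee_rot: [-2.712, -0.7, 0.123]
force: [1.1, -0.2, -0.6]
width: 0.261
```

Run:
```python
from h import *
plan([.554+.483*.030,-.0953-.876*.030,.0387],(-.483,.876))
measure("pics/w5.png")
```

```text
t 6.55 at [ 0.5692 -0.1226  0.0387] F [ 1.15 -0.18 -0.61] w 0.261 j [-0.08  0.79  0.59  1.67 -0.67  1.18  1.31]
shift [-0.1 -1.1  0.4] turn [-0.     0.     0.001]
stand 20689 encl [ 0.5541 -0.0953] 0.0579 mean [ 0.5493 -0.0863  0.0344]
ring 3147 [ 0.554  -0.0953] r 0.0335
foot few 3
rim 320 encl [ 0.5547 -0.0968] 0.0212 mean [ 0.5641 -0.1058  0.0744]
egg 89389 encl [ 0.5664 -0.1205] 0.0707 mean [ 0.5706 -0.1249  0.1357]
```

View pics/w5.png

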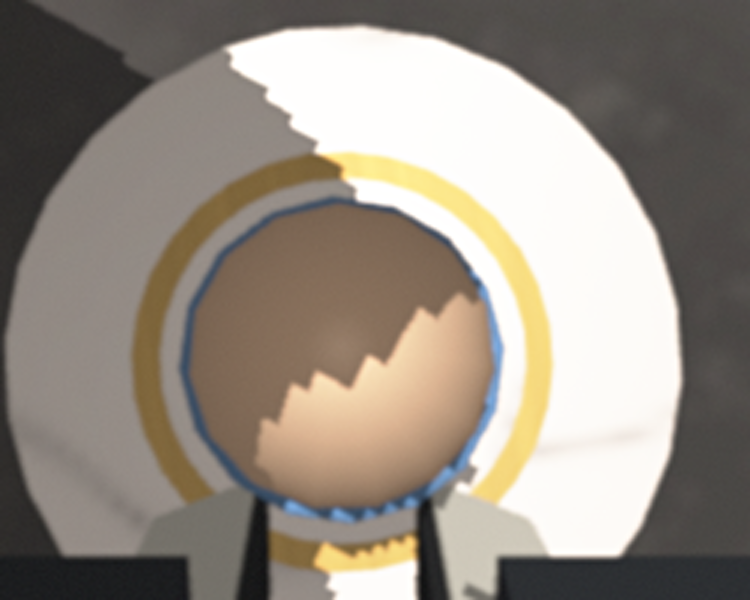

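The rim is about 1.7 mm from the ring centre. I retreat straight back, then up and away, and check from there.

{"fn": "play_rows", "kwargs": {"motion": [[-0.48,0,3,-1.4,0,0,0],[-0.48,0,10,-4,0,0,0],[-0.48,0,22,-8.5,0,0,0],[-0.48,0,37,-14,0,0,0],[-0.48,0,52,-20,0,0,0],[-0.48,0,55,-45,0,0,0],[-0.48,0,45,-85,0,0,0],[-0.48,0,30,-130,0,0,0],[-0.48,0,30,-150,0,0,0],[-0.48,0,30,-150,0,0,0]]}}

```text
clock: 7.6
position: [0.6093, -0.1953, 0.1728]
ee_rot: [-2.717, -0.7, 0.117]
force: [0.5, -0.1, 1.1]
width: 0.261
```

Run:
```python
from h import *
plan([.592,-.185,.25]); measure("pics/w6.png")
for n in("top","side"):
    p=arm.get_image(n); W=pts(p)
    near=(np.hypot(W[...,0]-.5545,W[...,1]+.097)<.075)
    hsv=cv2.cvtColor(p["img"],cv2.COLOR_BGR2HSV)
    for nm,m in(("stand",near&(abs(W[...,2]-.034)<.008)&(hsv[...,1]<70)&(hsv[...,2]>110)),("egg",near&(W[...,2]>.078)&(W[...,2]<.12))):
        q=W[m]; print(n,nm,m.sum(),"mid",((q.min(0)+q.max(0))/2).round(4),np.ptp(q,axis=0).round(3))
    if n=="side": cv2.imwrite("pics/s6.png",cv2.resize(p["img"][200:400,240:450],(630,600),interpolation=2))
```

```text
t 7.6 at [ 0.6093 -0.1953  0.1728] F [ 0.47 -0.06  1.1 ] w 0.261 j [ 0.    0.74  0.65  1.39 -0.58  1.49  1.24]
shift [ -9.9 -42.4 -66.8] turn [0.005 0.028 0.087]
stand 9136 encl [ 0.5543 -0.0956] 0.058 mean [ 0.5557 -0.0976  0.0344]
ring 567 [ 0.5537 -0.0947] r 0.0334
foot 423 encl [ 0.557  -0.0999] 0.0215 mean [ 0.5626 -0.1098  0.0444]
rim 223 encl [ 0.5573 -0.1015] 0.0198 mean [ 0.5618 -0.1102  0.0735]
egg 1929 encl [ 0.5547 -0.0969] 0.0189 mean [ 0.5565 -0.1001  0.0989]Traceback (most recent call last):
  File "<stdin>", line 8, in <module>
    return umr_minimum(a, axis, None, out, keepdims, initial, where)
ValueError: zero-size array to reduction operation minimum which has no identity
```

View pics/w6.png

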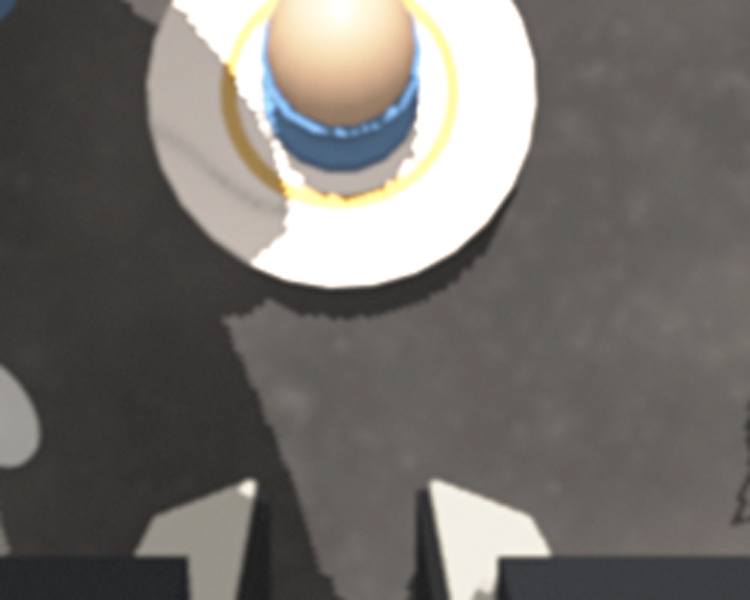

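The wrist view shows a band of about 7 mm between the foot's edge (342,170) and the ring's inner edge (342,196), so the foot is centred. One side check remains.

Run:
```python
from h import *
p=arm.get_image("side"); cv2.imwrite("pics/s7.png",cv2.resize(p["img"][190:400,240:450],(600,600),interpolation=2))
```

```text
(no output)
```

View pics/s7.png

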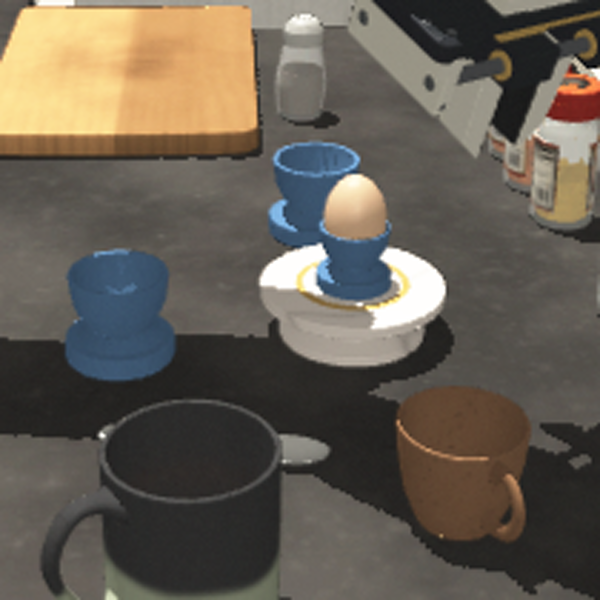

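The side view shows the cup upright inside the ring at (354,275) with the egg seated, everything else in place, and the hand clear at upper right.

```bash
python3 -c "
from h import *
print(arm.sign_off())"
```

```text
the job is handed in; nothing more can be done
None
```

I nudged the egg cup by its foot with two partly open fingertips until it stood inside the brass ring, then backed the hand off and handed the job in at about 8 s on the robot's clock.

- **Position:** with the tips still at the foot, the wrist camera put the cup's rim about 1.7 mm from the ring's centre. After the hand withdrew, the foot and rim fits read 5–8 mm off. Only the near side of the cup showed then, so those fits are biased. The egg fit (about 2 mm) and the picture, with a clear band of about 7 mm between foot and ring on the near side, point to it being centred.
- **Egg and surroundings:** the side view shows the cup upright, the egg seated, the other things undisturbed and the hand clear. The stand stayed at the same measured place.
- **Force:** the readings after each move stayed under about 2 N.
- **Check that failed:** the numeric check of the final position from the top camera found no stand or egg pixels, probably because the arm was in the way. I replaced it with the side picture.

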